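# Put the balance check weights back in their block

## Robot

A 7-joint arm with a two-finger parallel gripper is mounted at the origin on a cart in front of the work surface, level with it; the furniture and walls round the work are solid. World frame = base frame: x ahead of the robot, y to its left, z up, the work surface at z = 0. Lengths are in mm, angles in rad, forces in N, time in s.
With the tool pointing down it reaches from about 400 to 900 mm from the base axis. Payload 5.6 kg.
Tool frame: the origin (TCP) lies on the front face of the gripper's body, between the roots of the fingers; the fingertips stand 88 mm ahead of it and the grasp point (between the pads) lies 69 mm ahead of it; z points along the fingers, y is the direction in which the jaws open and shut (so a half turn about z gives the same grasp; the last joint's range is limited). The gripper opens to 92 mm and grips with 3 to 60 N. Pads are 20 mm wide; open, the fingers measure 128 mm over their backs; the gripper's body (75 mm by 189 mm) begins 69 mm behind the grasp point.
Start: joints at [-0.043, 0.468, -0.012, 1.603, 0.006, 1.071, -0.056], TCP at [650.004, -0.04, 302.692] pointing down, gripper open.
Joint ranges: [-2.53, 2.53], [-0.31, 2.02], [-1.57, 1.55], [0.28, 2.44], [-1.29, 4.43], [0.15, 1.84], [-2.92, 2.92]. Speed limits (rad/s): [2.57, 2.57, 3.14, 3.14, 3.14, 3.14, 3.14].

## Interface

Orientations are given as a 3x3 rotation matrix whose columns are the frame's x, y, z axes.
In Python, from bench import ctrl gives the robot as it stands.
- The arm moves only by the tool servo_tool, never from a script. Its argument "rows" is a list of rows, each a list of 7 numbers: the shift along the tool's x, y, z in units of 50 mm (1.0 is 50 mm), then the turn, a rotation vector about the tool's x, y, z in degrees, then the finger opening in mm, from 0 to 91.9. A call has 1 to 5 rows; each row is the pose to reach, as a shift and turn from the pose commanded when the call began, along the tool's axes at that moment; what a row does not reach only later rows make up. A row lasts 1/8 s, in which the tool goes at most 62.5 mm and 10.7 degrees, less where a joint would pass 70% of its speed; a pose out of reach is approached as far as the arm can. A call with a gripper value outside its range is refused whole. The fingers move at their own pace and stop on an object; "grip_force" is the grip in N (left out, the last holds). Time passes only in rows, so rows that repeat a pose let the fingers close. It gives the time, the measured TCP pose, the force and the opening at its end, in the units of the state.
- ctrl.get_obs(): the state, without advancing time (a new reading comes with each control period).
- ctrl.snapshot(name): name is "scene" or "side" or "wrist"; returns the picture (480x640x3 uint8, red, green, blue); there is no depth.
- ctrl.camera_info(name): a dict with "K" (3x3 intrinsics, pixels), "world_to_cam" (4x4, takes a point from world to camera coordinates); the wrist camera has in their place "T_tool_cam" (4x4, takes a point from camera to tool coordinates, whose origin is the TCP and whose axes are the flange's). Camera axes: x right, y down, z forward; pixel columns grow to the right and rows downward; lengths in mm; the calibration is good to about 2 mm. A picture is of the moment at which its call begins: read the wrist's pose just before it. camera_info takes no time and is no camera call.
- ctrl.hand_in(): hands the job in, once; it reports no verdict.
The state is a dict: "time": time; "joint_positions": joint angles; "qd": joint speeds; "tau": joint torques, N m; "eef_pos": TCP position; "ee_rot": TCP orientation; "ft_force": force on the tool from outside, world axes, zero at the start; "wrist_torque": the same for the moment, N m; "opening": finger opening in mm.
Only numpy, scipy, OpenCV 4.12 (cv2) and the standard library are available. Lean on these libraries where they do the work, as an engineer would, in place of code of your own. Each camera call takes 0.05 s, during which the arm holds its last target. There are 200 camera calls.

## Task

The daily check of the balance is done: put the four steel check weights back into the wooden block, lined up by size so that each stands upright and fully down in the recess made for it, the largest at the end with the largest recess and so on down to the smallest. They are precision weights, so set them down gently and do not drop or topple any; leave the amber dropper bottle that stands among them where it is.

Things in the scene. Friction and masses are not known exactly. Their poses are not given: they have to be found in the camera images.
- weight_500: the largest of four polished steel balance check weights: a loose upright cylinder 38 mm across, with a narrow neck and a round knob of 32 mm on top, 74 mm high in all; the plain cylinder reaches from 0 to 50 mm, the knob from 59 to 74 mm; 500 g. Stands on the desk at the start. Origin: centre of its underside, z up along its axis
- weight_200: the second largest of four polished steel balance check weights: a loose upright cylinder 28 mm across, with a narrow neck and a round knob of 24 mm on top, 56 mm high in all; the plain cylinder reaches from 0 to 38 mm, the knob from 45 to 56 mm; 200 g. Stands on the desk at the start. Origin: centre of its underside, z up along its axis
- weight_100: the third largest of four polished steel balance check weights: a loose upright cylinder 22 mm across, with a narrow neck and a round knob of 19 mm on top, 46 mm high in all; the plain cylinder reaches from 0 to 31 mm, the knob from 37 to 46 mm; 100 g. Stands on the desk at the start. Origin: centre of its underside, z up along its axis
- weight_50: the smallest of four polished steel balance check weights: a loose upright cylinder 18 mm across, with a narrow neck and a round knob of 15 mm on top, 36 mm high in all; the plain cylinder reaches from 0 to 24 mm, the knob from 29 to 36 mm; 50 g. Stands on the desk at the start. Origin: centre of its underside, z up along its axis
- seat_500: grey-lined round recess in the wooden block for the largest weight: its flat floor is 42 mm across and it widens as a funnel to 54 mm at the mouth, 12 mm above the floor (the mouth is level with the block's top). Fixed in the block. Origin: centre of the recess floor, 14 mm above the desk; z up; y points along the row towards the block's large end
- seat_200: grey-lined round recess in the wooden block for the second largest weight: its flat floor is 32 mm across and it widens as a funnel to 44 mm at the mouth, 12 mm above the floor (the mouth is level with the block's top). Fixed in the block. Origin: centre of the recess floor, 14 mm above the desk; z up; y points along the row towards the block's large end
- seat_100: grey-lined round recess in the wooden block for the third largest weight: its flat floor is 26 mm across and it widens as a funnel to 38 mm at the mouth, 12 mm above the floor (the mouth is level with the block's top). Fixed in the block. Origin: centre of the recess floor, 14 mm above the desk; z up; y points along the row towards the block's large end
- seat_50: grey-lined round recess in the wooden block for the smallest weight: its flat floor is 22 mm across and it widens as a funnel to 34 mm at the mouth, 12 mm above the floor (the mouth is level with the block's top). Fixed in the block. Origin: centre of the recess floor, 14 mm above the desk; z up; y points along the row towards the block's large end
- weight_block: fixed wooden block of the weight set, 78 x 244 mm at the foot, 26 mm high, lying at any angle on the desk, with four recesses in one row that grow from one end to the other; it does not move when touched. Origin: centre of its underside; y along the row towards the largest recess; the recesses' centres lie at y = -73, -27, +24 and +83 mm, smallest to largest
- dropper_bottle: bystander: loose amber glass dropper bottle with a black cap, 36 mm across, 67 mm high, standing among the weights; to be left where it is. Origin: centre of its underside. (Fixed round about: a swab pack and a thermometer under 12 mm high near the weights; a balance 75 mm high at the right; cups 69 mm and a tube rack about 175 mm high behind, from x = 0.70)
There are look-alikes about, which are no part of the job. Leave any red look-alike of the weight_200 alone. Leave any red look-alike of the weight_500 alone.

How it is judged:
By the outcome, as a careful person would: the job done as asked, in the order asked, and still so for the second after the job is handed in, with the robot touching nothing.
It also fails if it takes over 109 s, if anything falls off the work surface, if the arm or the gripper's body presses on something with over 40 N, if the wrist force passes 120 N, or if a joint passes its speed limit or range.

## Working session

There is one attempt and no reset: what is moved stays moved. The work goes in short steps, Python scripts to look and compute and a tool call to move; the robot and the scene stay as the last step left them, time stands still between calls to the robot, and variables do not carry over. Pictures are saved under pics/ and viewed, about 12 in all and at most 16, crops included, and the job is handed in when it is done.

Besides the shell and the picture viewer there is one more tool, called as name(argument=value, ...) on one line, values as JSON. servo_tool: Moves the arm, as the interface text tells. Its arguments: {"type":"object","properties":{"rows":{"type":"array"},"grip_force":{"type":"number"}},"required":["rows"]}

```bash
mkdir -p pics; python3 - <<'E'
from bench import ctrl
import cv2,numpy as np
np.set_printoptions(precision=3,suppress=True)
for n in ("scene","side","wrist"):
    im=ctrl.snapshot(n); cv2.imwrite(f"pics/{n}0.png",im[:,:,::-1]); print(n,ctrl.camera_info(n))
o=ctrl.get_obs(); print(o["time"],o["eef_pos"],o["ee_rot"],o["opening"])
E
```

```text
scene {'K': array([[495.83 ,   0.   , 324.887],
       [  0.   , 495.83 , 240.281],
       [  0.   ,   0.   ,   1.   ]]), 'world_to_cam': array([[ -0.727,  -0.687,  -0.001, 355.491],
       [ -0.48 ,   0.508,  -0.715, 302.379],
       [  0.491,  -0.52 ,  -0.699, 619.904],
       [  0.   ,   0.   ,   0.   ,   1.   ]])}
side {'K': array([[545.996,   0.   , 322.951],
       [  0.   , 545.996, 236.541],
       [  0.   ,   0.   ,   1.   ]]), 'world_to_cam': array([[   0.832,   -0.555,   -0.012, -469.459],
       [  -0.366,   -0.531,   -0.764,  188.928],
       [   0.417,    0.64 ,   -0.645,  819.005],
       [   0.   ,    0.   ,    0.   ,    1.   ]])}
wrist {'K': array([[402.981,   0.   , 328.125],
       [  0.   , 402.981, 238.081],
       [  0.   ,   0.   ,   1.   ]]), 'T_tool_cam': array([[  0.   ,  -0.955,  -0.298,  84.695],
       [  1.   ,  -0.   ,   0.002,  -0.559],
       [ -0.002,  -0.298,   0.955, -81.039],
       [  0.   ,   0.   ,   0.   ,   1.   ]])}
0.15 [649.682  -0.068 301.961] [[ 0.     1.    -0.001]
 [ 1.    -0.    -0.   ]
 [-0.    -0.001 -1.   ]] 91.99919447783009
```

View pics/scene0.png

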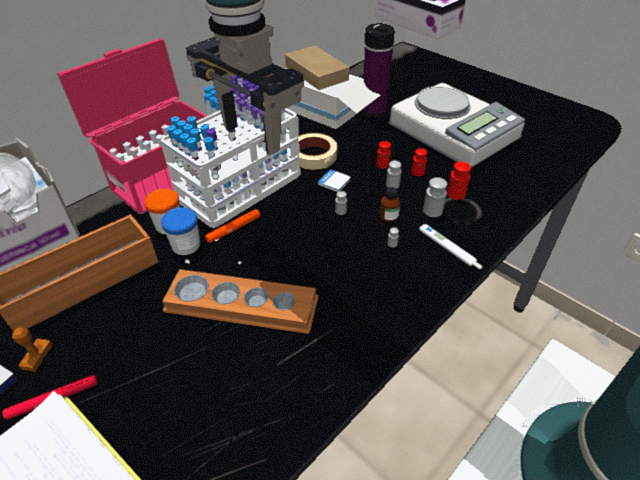

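View pics/wrist0.png

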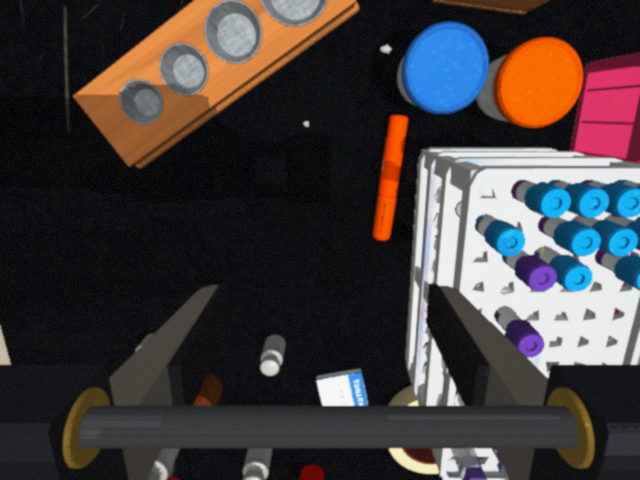

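View pics/side0.png

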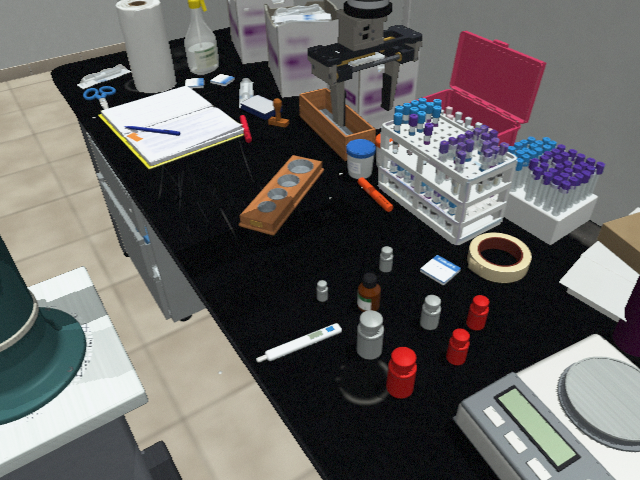

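The pictures show these grey steel candidates:

| Weight | Scene pixel | Side pixel |
|---|---|---|
| 500 | (434,197) | (370,335) |
| 200 | (394,175) | (430,312) |
| 100 | (341,203) | (386,259) |
| 50 | (393,237) | (322,291) |

There are three red look-alikes, at scene (384,155), (419,162) and (459,181). The amber bottle is at scene (390,205). The block's recesses shrink from scene (191,288) to (285,300).

```bash
cat > h.py <<'E'
from bench import ctrl
import cv2,numpy as np
np.set_printoptions(precision=2,suppress=True)
def cam(n,o=None):
    c=ctrl.camera_info(n)
    if n!="wrist": return c["K"],np.array(c["world_to_cam"])
    o=o or ctrl.get_obs(); T=np.eye(4); T[:3,:3]=o["ee_rot"]; T[:3,3]=o["eef_pos"]
    return c["K"],np.linalg.inv(T@c["T_tool_cam"])
def tri(c1,p1,c2,p2):
    P=[k@w[:3] for k,w in (c1,c2)]
    X=cv2.triangulatePoints(P[0],P[1],np.float64(p1).reshape(-1,2).T,np.float64(p2).reshape(-1,2).T)
    return (X[:3]/X[3]).T
def onplane(c,p,z):
    k,w=c; R=w[:3,:3]; o=-R.T@w[:3,3]
    d=(R.T@np.linalg.inv(k)@np.c_[np.float64(p).reshape(-1,2),np.ones(len(np.float64(p).reshape(-1,2)))].T).T
    return o+d*((z-o[2])/d[:,2])[:,None]
def proj(c,X):
    k,w=c; q=(k@(w[:3,:3]@np.float64(X).reshape(-1,3).T+w[:3,3:4])).T; return q[:,:2]/q[:,2:]
E
python3 - <<'E'
from h import *
s,d=cam("scene"),cam("side")
print(tri(s,[[435,184],[395,167],[341,195],[393,232],[390,193],[460,168]],d,[[370,319],[431,301],[386,251],[322,284],[369,279],[403,355]]))
print(tri(s,[[192,288],[227,293],[257,297],[285,300]],d,[[300,167],[287,180],[274,194],[262,209]]))
a,b=[cv2.imread(f"pics/{n}0.png") for n in("scene","side")]
cv2.imwrite("pics/c1.png",np.hstack([cv2.resize(a[140:260,320:480],None,fx=2.5,fy=2.5,interpolation=3),cv2.resize(b[235:405,300:500],None,fx=2,fy=2,interpolation=3)[:300]]))
E
```

```text
[[ 462.1  -278.71   64.11]
 [ 568.52 -292.01   46.84]
 [ 592.3  -154.9    38.78]
 [ 461.47 -150.86   28.46]
 [ 514.69 -206.83   56.47]
 [ 457.41 -356.07   64.92]]
[[623.35 177.77  21.45]
 [571.42 146.07  24.89]
 [526.3  118.91  25.47]
 [486.12  92.21  24.1 ]]
```

View pics/c1.png

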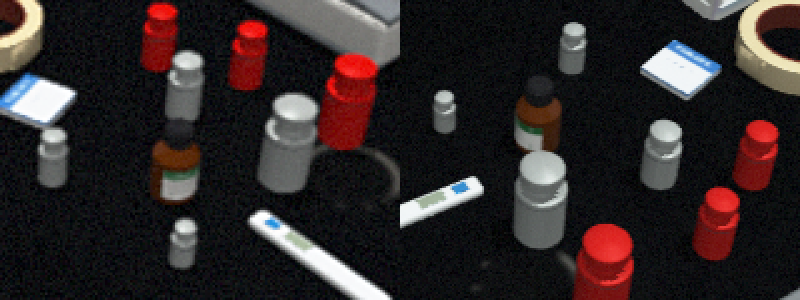

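The crop confirms the four grey weights: sizes fall in the order 500, 200, 100, 50, and the three red ones are look-alikes to leave alone. The triangulated knob heights of 64, 47, 39 and 28 mm fit. The recess row runs at about 32° at z≈25. Next I turn the jaws across the row and go to view the weights.

servo_tool(rows=[[-0.9, -0.7, 0, 0, 0, 10, 90], [-1.8, -1.4, 0, 0, 0, 20, 90], [-2.7, -2.1, 0, 0, 0, 30, 90], [-3.6, -2.8, 0, 0, 0, 40, 90], [-4.5, -3.5, 0, 0, 0, 50, 90]])

```text
time: 0.78
eef_pos: [473.6, -226.3, 302.7]
ee_rot: [[0.77, 0.638, 0.0], [0.638, -0.77, 0.0], [0.0, 0.0, -1.0]]
ft_force: [0.4, -0.9, -0.6]
opening: 89.9
```

servo_tool(rows=[[0, 0, 0, 0, 0, 8, 90], [0, 0, 0, 0, 0, 8, 90], [0, 0, 0, 0, 0, 8, 90]])

```text
time: 1.15
eef_pos: [475.5, -224.2, 302.6]
ee_rot: [[0.846, 0.533, -0.0], [0.533, -0.846, 0.0], [0.0, -0.0, -1.0]]
ft_force: [0.2, -0.2, -0.4]
opening: 90.4
```

```bash
python3 - <<'E'
from h import *
import pickle
o=ctrl.get_obs(); print(o["time"],o["eef_pos"],o["ee_rot"],o["joint_positions"],o["qd"])
im=ctrl.snapshot("wrist"); pickle.dump((o,im),open("wA.pkl","wb")); cv2.imwrite("pics/wA.png",im[:,:,::-1])
print(proj(cam("wrist",o),[[462.1,-278.7,64],[568.5,-292,47],[592,-155,39],[461.5,-151,28],[515,-207,56]]))
E
```

```text
1.15 [ 475.45 -224.2   302.57] [[ 0.85  0.53 -0.  ]
 [ 0.53 -0.85  0.  ]
 [ 0.   -0.   -1.  ]] [ 0.16  0.26  0.26  1.92 -0.08  0.97 -0.56] [-0.    0.   -0.   -0.   -0.   -0.   -0.01]
[[374.07 266.62]
 [457.27 165.67]
 [332.81  44.09]
 [249.73 180.45]
 [336.27 166.97]]
```

View pics/wA.png

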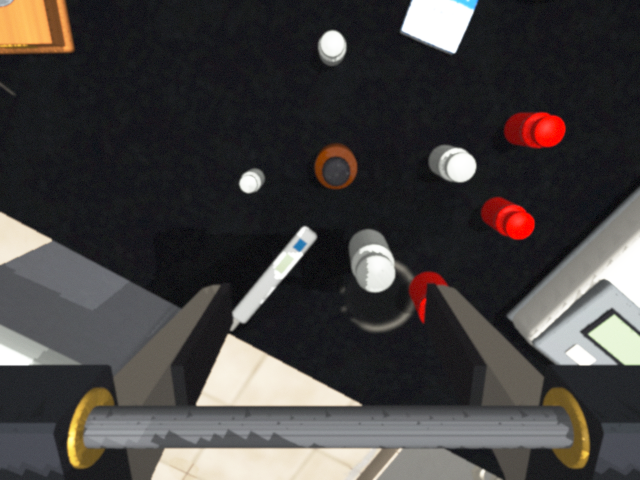

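Wrist view A shows the knobs of the 500 at (375,270), the 200 at (460,164), the 100 at (333,43) and the 50 at (255,176). The bottle is at (336,167) and the reds are well apart. I take a second viewpoint 80 mm sideways.

servo_tool(rows=[[0, -0.8, 0, 0, 0, 0, 90], [0, -1.6, 0, 0, 0, 0, 90], [0, -1.6, 0, 0, 0, 0, 90]])

```text
time: 1.58
eef_pos: [431.9, -154.5, 302.6]
ee_rot: [[0.845, 0.535, -0.001], [0.535, -0.845, 0.001], [0.0, -0.001, -1.0]]
ft_force: [1.9, -0.1, -0.3]
opening: 90.1
```

```bash
python3 - <<'E'
from h import *
import pickle
o=ctrl.get_obs(); print(o["time"],o["eef_pos"],np.abs(o["qd"]).max())
im=ctrl.snapshot("wrist"); pickle.dump((o,im),open("wB.pkl","wb"))
A=pickle.load(open("wA.pkl","rb"))
X=np.float64([[462.1,-278.7,66],[568.5,-292,51],[592,-155,41],[461.5,-151,32]])
rows=[]
for (oo,i) in (A,(o,im)):
    p=proj(cam("wrist",oo),X); print(p)
    t=[]
    for u,v in p:
        m=cv2.getRectSubPix(i,(66,66),(float(u),float(v))); m=cv2.resize(m,(198,198),interpolation=cv2.INTER_CUBIC)
        for k in range(0,66,10): cv2.line(m,(k*3,0),(k*3,5),(0,255,0),1); cv2.line(m,(0,k*3),(5,k*3),(0,255,0),1)
        t.append(m)
    rows.append(np.hstack(t))
cv2.imwrite("pics/c2.png",np.vstack(rows)[:,:,::-1])
E
```

```text
1.575 [ 431.93 -154.52  302.6 ] 0.055678042800232024
[[374.33 267.49]
 [458.76 166.28]
 [332.84  43.67]
 [248.88 181.18]]
[[471.74 268.17]
 [559.39 167.22]
 [439.59  44.43]
 [343.13 181.6 ]]
```

View pics/c2.png

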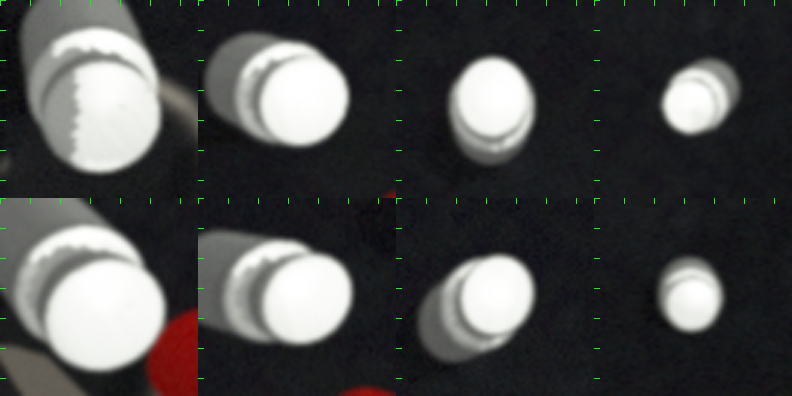

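```bash
python3 - <<'E'
from h import *
import pickle
A,B=[pickle.load(open(f"w{k}.pkl","rb")) for k in "AB"]
pa=np.float64([[374.33,267.49],[458.76,166.28],[332.84,43.67],[248.88,181.18]])+(np.float64([[102,116],[106.5,99.5],[97,97],[95.5,106]])-99)/3
pb=np.float64([[471.74,268.17],[559.39,167.22],[439.59,44.43],[343.13,181.6]])+(np.float64([[106,116.5],[109,100],[101,97.5],[98.5,105.5]])-99)/3
ca,cb=cam("wrist",A[0]),cam("wrist",B[0])
X=tri(ca,pa,cb,pb); print(X)
z=[74,56,46,36]
for i in range(4): print(onplane(ca,pa[i],z[i])[0],onplane(cb,pb[i],z[i])[0], onplane(ca,pa[i],z[i]-6)[0])
# seats in scene+side: fit line
c=np.float64([[192,288],[227,293],[257,297],[285,300]])
# rack / lid extents for clearance: scene & side points
s,d=cam("scene"),cam("side")
print(tri(s,[[215,221],[163,140],[300,180],[180,225]],d,[[460,240],[388,110],[378,190],[360,150]]))
E
```

```text
[[ 459.83 -280.48   71.77]
 [ 569.24 -292.88   53.83]
 [ 591.53 -154.64   45.12]
 [ 460.29 -151.43   36.31]]
[ 460.51 -279.71   74.  ] [ 460.09 -279.29   74.  ] [ 458.84 -281.66   68.  ]
[ 569.14 -292.09   56.  ] [ 568.75 -291.71   56.  ] [ 569.55 -294.16   50.  ]
[ 591.46 -154.67   46.  ] [ 591.25 -154.55   46.  ] [ 592.25 -154.24   40.  ]
[ 460.15 -151.44   36.  ] [ 460.32 -151.43   36.  ] [ 458.66 -150.97   30.  ]
[[ 907.93  -54.42 -159.59]
 [ 784.12   77.6   167.51]
 [ 628.01  -77.86  104.25]
 [ 736.38  116.49   53.25]]
```

The triangulated tops come out at 71.8, 53.8, 45.1 and 36.3 mm, against 74, 56, 46 and 36 expected, so the positions hold. I start with the 500 and first go to hover above it.

servo_tool(rows=[[-0.3, 0.9, 0, 0, 0, 0, 64], [-0.6, 1.8, 0.3, 0, 0, 0, 64], [-0.85, 2.42, 0.9, 0, 0, 0, 64], [-0.85, 2.42, 1.8, 0, 0, 0, 64], [-0.85, 2.42, 1.8, 0, 0, 0, 64]])

```text
time: 2.25
eef_pos: [459.3, -282.4, 209.7]
ee_rot: [[0.848, 0.53, -0.007], [0.53, -0.848, 0.002], [-0.005, -0.005, -1.0]]
ft_force: [-0.3, -0.0, 0.2]
opening: 63.9
```

```bash
cat >> h.py <<'E'
def delta(x,y,z,deg=None):
    o=ctrl.get_obs(); d=o["ee_rot"].T@(np.float64([x,y,z])-o["eef_pos"]); print("t",o["time"],"pos",o["eef_pos"],"units",d/50,"yaw",np.degrees(np.arctan2(o["ee_rot"][1][0],o["ee_rot"][0][0])),"open",o["opening"],"F",o["ft_force"])
E
python3 -c "
from h import *
delta(460.3,-279.5,104)"
```

```text
t 2.25 pos [ 459.26 -282.39  209.65] units [ 0.06 -0.03  2.11] yaw 31.97659471754188 open 63.94065044083103 F [-0.34 -0.    0.25]
```

servo_tool(rows=[[0.03, -0.03, 0.6, 0, 0, 0, 64], [0.03, -0.03, 1.2, 0, 0, 0, 64], [0.03, -0.03, 1.7, 0, 0, 0, 64], [0.03, -0.03, 2.0, 0, 0, 0, 64], [0.03, -0.03, 2.1, 0, 0, 0, 64]])

```text
time: 2.88
eef_pos: [461.8, -280.4, 108.0]
ee_rot: [[0.848, 0.53, 0.001], [0.53, -0.848, -0.0], [0.0, 0.001, -1.0]]
ft_force: [0.0, 0.0, 1.0]
opening: 64.1
```

servo_tool(rows=[[0, 0, 0, 0, 0, 0, 64]])

```text
time: 3.0
eef_pos: [461.7, -280.5, 108.4]
ee_rot: [[0.848, 0.53, 0.001], [0.53, -0.848, -0.0], [0.001, 0.001, -1.0]]
ft_force: [-0.4, 0.6, 0.4]
opening: 64.2
```

```bash
python3 -c "
from h import *
delta(460.3,-279.5,104)
cv2.imwrite('pics/w5.png',cv2.resize(np.hstack([ctrl.snapshot('wrist'),ctrl.snapshot('side')[200:,200:].repeat(1,0)[:280] if 0 else ctrl.snapshot('side')])[:,:,::-1],(800,300)))"
```

```text
t 3.0 pos [ 461.67 -280.5   108.37] units [-0.01 -0.03  0.09] yaw 32.01146309381357 open 64.16421441548616 F [-0.4   0.56  0.45]
```

View pics/w5.png

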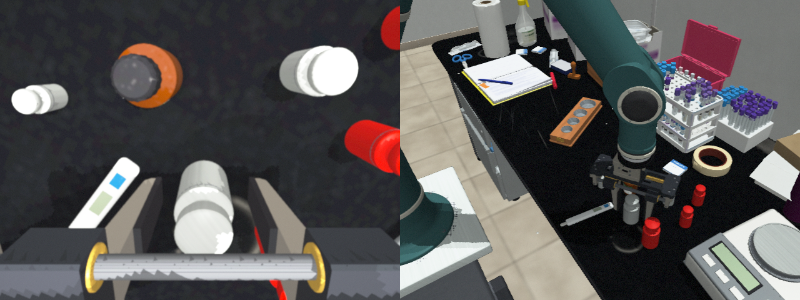

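The 500 stands centred between the open fingers and the red ones are clear. I close, then lift slightly to check the grip.

servo_tool(rows=[[0, -0.03, 0.07, 0, 0, 0, 50], [0, -0.03, 0.07, 0, 0, 0, 40], [0, -0.03, 0.07, 0, 0, 0, 34], [0, -0.03, 0.07, 0, 0, 0, 34], [0, -0.03, 0.07, 0, 0, 0, 34]], grip_force=25)

```text
time: 3.72
eef_pos: [460.7, -279.4, 104.4]
ee_rot: [[0.848, 0.53, 0.001], [0.53, -0.848, -0.001], [0.0, 0.001, -1.0]]
ft_force: [1.6, -1.5, -1.0]
opening: 37.4
```

servo_tool(rows=[[0, 0, 0, 0, 0, 0, 30], [0, 0, -0.1, 0, 0, 0, 30], [0, 0, -0.3, 0, 0, 0, 30], [0, 0, -0.6, 0, 0, 0, 30]])

```text
time: 4.22
eef_pos: [459.7, -278.5, 134.5]
ee_rot: [[0.848, 0.53, -0.002], [0.53, -0.848, 0.001], [-0.001, -0.002, -1.0]]
ft_force: [0.3, -0.8, -4.8]
opening: 37.6
```

```bash
python3 -c "
from h import *
delta(460.3,-279.5,104)"
```

```text
t 4.225 pos [ 459.72 -278.48  134.46] units [-0.    0.02  0.61] yaw 32.003784555726774 open 37.63862577969497 F [ 0.34 -0.75 -4.75]
```

Held: the wrist reads −4.8 N with the opening at 37.6 mm. I lift and carry it towards the block, viewing the block on the way.

servo_tool(rows=[[0, 0, -0.6, 0, 0, 0, 30], [0, 0, -1.3, 0, 0, 0, 30], [0, 0, -2.1, 0, 0, 0, 30], [0.3, -0.5, -2.9, 0, 0, 0, 30], [0.7, -1.2, -3.3, 0, 0, 0, 30]])

```text
time: 4.85
eef_pos: [458.3, -209.9, 302.3]
ee_rot: [[0.849, 0.528, 0.004], [0.528, -0.849, -0.001], [0.002, 0.003, -1.0]]
ft_force: [0.1, 0.5, -5.9]
opening: 37.2
```

servo_tool(rows=[[0.5, -0.85, 0, 0, 0, 0, 30], [1.0, -1.7, 0, 0, 0, 0, 30], [1.5, -2.55, 0, 0, 0, 0, 30], [2.0, -3.4, 0, 0, 0, 0, 30], [2.5, -4.25, 0, 0, 0, 0, 30]])

```text
time: 5.48
eef_pos: [450.9, 38.2, 300.1]
ee_rot: [[0.848, 0.53, 0.001], [0.53, -0.848, -0.0], [0.001, 0.001, -1.0]]
ft_force: [0.4, 0.5, -5.4]
opening: 37.6
```

servo_tool(rows=[[0.2, -0.3, 0, 0, 0, 0, 30], [0.4, -0.5, 0, 0, 0, 0, 30], [0.4, -0.5, 0, 0, 0, 0, 30], [0.4, -0.5, 0, 0, 0, 0, 30]])

```text
time: 5.98
eef_pos: [455.3, 67.5, 299.2]
ee_rot: [[0.849, 0.528, -0.0], [0.528, -0.849, -0.001], [-0.0, 0.0, -1.0]]
ft_force: [-1.0, -0.6, -4.8]
opening: 37.9
```

```bash
python3 - <<'E'
from h import *
import pickle
o=ctrl.get_obs(); print(o["time"],o["eef_pos"],o["ft_force"],o["opening"],np.abs(o["qd"]).max())
im=ctrl.snapshot("wrist"); pickle.dump((o,im),open("wC.pkl","wb")); cv2.imwrite("pics/wC.png",im[:,:,::-1])
E
```

```text
5.975 [455.35  67.51 299.23] [-1.01 -0.58 -4.81] 37.868116834197544 0.005808354781955323
```

View pics/wC.png

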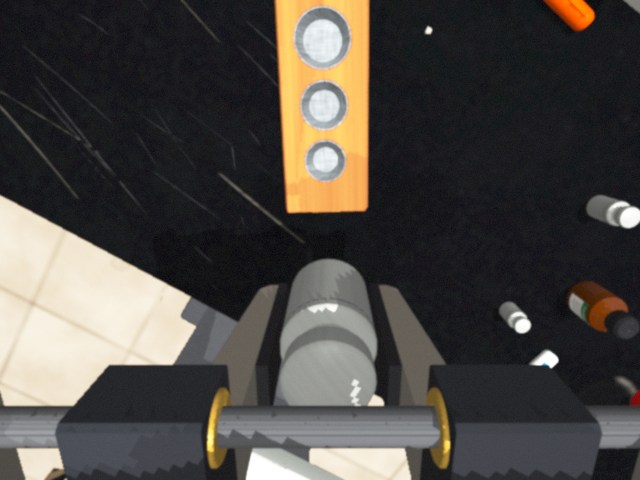

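View C shows the recesses of the 50 at (325,160), the 100 at (323,105) and the 200 at (322,38), with the held weight upright. I take a second view 70 mm further on.

servo_tool(rows=[[0.7, 0, 0, 0, 0, 0, 30], [1.4, 0, 0, 0, 0, 0, 30], [1.4, 0, 0, 0, 0, 0, 30], [1.4, 0, 0, 0, 0, 0, 30]])

```text
time: 6.52
eef_pos: [514.2, 104.6, 298.7]
ee_rot: [[0.849, 0.529, -0.002], [0.529, -0.849, -0.001], [-0.002, -0.0, -1.0]]
ft_force: [0.0, -0.1, -4.9]
opening: 37.4
```

```bash
python3 - <<'E'
from h import *
import pickle
o=ctrl.get_obs(); print(o["time"],o["eef_pos"],o["ft_force"],o["opening"],np.abs(o["qd"]).max())
im=ctrl.snapshot("wrist"); pickle.dump((o,im),open("wD.pkl","wb"))
C=pickle.load(open("wC.pkl","rb"))[1]
a=cv2.resize(C[0:220,250:390],None,fx=2.7,fy=2.7,interpolation=3)
b=cv2.resize(im[0:310,230:430],None,fx=1.92,fy=1.92,interpolation=3)[:594]
cv2.imwrite("pics/cD.png",np.hstack([a[:594],b])[:,:,::-1]); print(a.shape,b.shape)
E
```

```text
6.525 [514.21 104.63 298.66] [ 0.05 -0.11 -4.87] 37.41386215232402 0.013393569057599183
(594, 378, 3) (594, 384, 3)
```

View pics/cD.png

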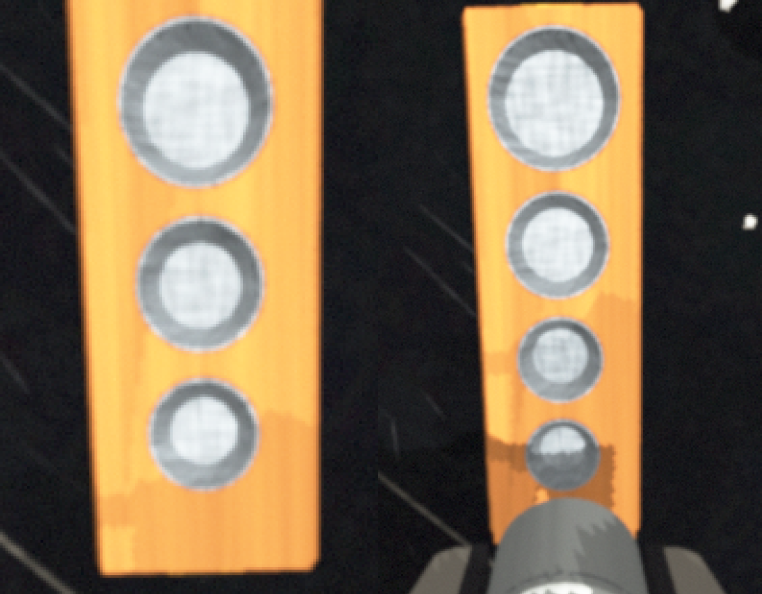

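```bash
python3 - <<'E'
from h import *
import pickle
C,D=[cam("wrist",pickle.load(open(f"w{k}.pkl","rb"))[0]) for k in "CD"]
pc=np.float64([[203.5,434],[200,283.5],[196,101]])/2.7+[250,0]
pd=(np.float64([[563,455],[560.5,359.5],[558,245],[554,98]])-[378,0])/1.92+[230,0]
print("tri",tri(C,pc,D,pd[:3]))
Y=np.array([-73,-27,24,83.])
pts=np.vstack([onplane(C,pc,26),onplane(D,pd,26)])[:,:2]; yy=np.r_[Y[:3],Y]
print(pts)
fl=np.float64([[204,432],[201,284],[196,104]])/2.7+[250,0]
print("floor C",onplane(C,fl,14)); print("floor D",onplane(D,(np.float64([[553.5,102.5]])-[378,0])/1.92+[230,0],14))
# rigid fit
m=yy.mean(); q=pts-pts.mean(0); dv=((yy-m)[:,None]*q).sum(0); sc=np.linalg.norm(dv)/((yy-m)**2).sum(); u=dv/np.linalg.norm(dv)
o=pts.mean(0)-u*m; print("scale",sc,"yaw",np.degrees(np.arctan2(u[1],u[0])),"res",pts-(o+yy[:,None]*u))
print("seats 50..500",o+Y[:,None]*u)
x=o+83*u; delta(x[0],x[1],200)
E
```

```text
tri [[491.97  92.78  25.65]
 [530.49 118.    25.36]
 [573.28 145.82  26.78]]
[[491.94  92.9 ]
 [530.45 118.04]
 [573.35 145.96]
 [492.13  92.73]
 [530.63 118.  ]
 [573.3  145.75]
 [622.85 178.37]]
floor C [[491.41  92.45  14.  ]
 [530.62 117.88  14.  ]
 [574.22 146.66  14.  ]]
floor D [[622.48 178.6   14.  ]]
scale 1.0016540959014149 yaw 33.16134882536264 res [[-0.15  0.04]
 [-0.14  0.03]
 [ 0.06  0.04]
 [ 0.04 -0.12]
 [ 0.03 -0.01]
 [ 0.01 -0.16]
 [ 0.17  0.18]]
seats 50..500 [[492.09  92.85]
 [530.6  118.02]
 [573.29 145.91]
 [622.68 178.19]]
t 6.575 pos [514.08 104.59 298.79] units [ 2.63 -0.1   1.97] yaw 31.910041378821433 open 37.80097393250586 F [ 0.29 -0.06 -4.85]
```

```bash
python3 - <<'E'
from h import *
o=dict(eef_pos=np.array([649.7,-.07,302]),ee_rot=np.array([[0,1,0],[1,0,0],[0,0,-1.]]))
c=cam("wrist",o)
for z in (175,140,100): print(z,onplane(c,[[430,150],[470,165],[415,350]],z))
E
```

```text
175 [[701.19  66.26 175.  ]
 [722.24  58.74 175.  ]
 [701.03 -49.77 175.  ]]
140 [[709.9   63.25 140.  ]
 [734.49  54.46 140.  ]
 [709.71 -72.3  140.  ]]
100 [[719.86  59.82 100.  ]
 [748.5   49.57 100.  ]
 [719.64 -98.05 100.  ]]
```

The row fits the given spacing to 0.2 mm (scale 1.002, triangulated tops 25.4–26.8 against 26 given). The rack starts at x≈700, y<66, so it clears the gripper body. Going over the large recess.

servo_tool(rows=[[0.8, -0.03, 0, 0, 0, 0, 30], [1.6, -0.06, 0.2, 0, 0, 0, 30], [2.4, -0.1, 0.8, 0, 0, 0, 30], [2.63, -0.1, 1.7, 0, 0, 0, 30], [2.63, -0.1, 2.5, 0, 0, 0, 30]])

```text
time: 7.2
eef_pos: [623.6, 179.5, 172.5]
ee_rot: [[0.848, 0.53, -0.0], [0.53, -0.848, -0.0], [-0.001, 0.0, -1.0]]
ft_force: [-0.1, -0.4, -5.2]
opening: 37.3
```

servo_tool(rows=[[0, 0, 0.2, 0, 0, 0, 30], [0, 0, 0.2, 0, 0, 0, 30], [0, 0, 0.2, 0, 0, 0, 30]])

```text
time: 7.58
eef_pos: [624.7, 179.7, 166.5]
ee_rot: [[0.848, 0.529, 0.004], [0.529, -0.848, 0.001], [0.004, 0.001, -1.0]]
ft_force: [-0.1, -0.8, -3.8]
opening: 37.6
```

```bash
python3 -c "
from h import *
delta(622.7,178.2,118.4)"
```

```text
t 7.575 pos [624.74 179.73 166.52] units [-0.05  0.    0.96] yaw 31.96972466545991 open 37.60396581339392 F [-0.11 -0.77 -3.82]
```

servo_tool(rows=[[-0.03, 0, 0.2, 0, 0, 0, 30], [-0.05, 0, 0.4, 0, 0, 0, 30], [-0.05, 0, 0.6, 0, 0, 0, 30], [-0.05, 0, 0.75, 0, 0, 0, 30], [-0.05, 0, 0.82, 0, 0, 0, 30]])

```text
time: 8.2
eef_pos: [621.2, 178.3, 122.3]
ee_rot: [[0.848, 0.53, -0.001], [0.53, -0.848, -0.0], [-0.001, -0.0, -1.0]]
ft_force: [-0.5, -0.3, -4.6]
opening: 37.7
```

servo_tool(rows=[[0, 0, 0, 0, 0, 0, 30], [0, 0, 0, 0, 0, 0, 30]])

```text
time: 8.45
eef_pos: [621.7, 178.5, 123.5]
ee_rot: [[0.848, 0.53, 0.001], [0.53, -0.848, 0.0], [0.001, 0.0, -1.0]]
ft_force: [0.2, 0.0, -4.4]
opening: 37.6
```

```bash
python3 -c "
from h import *
delta(622.7,178.2,118.4)
cv2.imwrite('pics/p5.png',cv2.resize(np.hstack([ctrl.snapshot('wrist')[200:],ctrl.snapshot('side')[60:340]])[:,:,::-1],(800,175)))"
```

```text
t 8.45 pos [621.75 178.45 123.47] units [0.01 0.01 0.1 ] yaw 31.99616943144154 open 37.56680385468639 F [ 0.2   0.04 -4.36]
```

servo_tool(rows=[[0.01, 0.01, 0.03, 0, 0, 0, 30], [0.01, 0.01, 0.06, 0, 0, 0, 30], [0.01, 0.01, 0.08, 0, 0, 0, 30], [0.01, 0.01, 0.09, 0, 0, 0, 30]])

```text
time: 9.05
eef_pos: [622.4, 178.4, 118.8]
ee_rot: [[0.848, 0.53, 0.001], [0.53, -0.848, 0.0], [0.001, 0.0, -1.0]]
ft_force: [1.3, 0.4, -4.1]
opening: 37.6
```

servo_tool(rows=[[0, 0, 0.01, 0, 0, 0, 30], [0, 0, 0.02, 0, 0, 0, 30], [0, 0, 0.02, 0, 0, 0, 30]])

```text
time: 9.43
eef_pos: [622.5, 178.5, 118.4]
ee_rot: [[0.848, 0.53, 0.001], [0.53, -0.848, 0.0], [0.001, 0.0, -1.0]]
ft_force: [0.3, 0.3, 2.2]
opening: 37.6
```

The force went from −4.5 to +2.2 N at the expected height, so it rests on the floor. Release gently and rise.

servo_tool(rows=[[0, 0, 0, 0, 0, 0, 39], [0, 0, 0, 0, 0, 0, 44], [0, 0, 0, 0, 0, 0, 54], [0, 0, 0, 0, 0, 0, 64], [0, 0, 0, 0, 0, 0, 64]])

```text
time: 10.05
eef_pos: [622.2, 178.2, 117.6]
ee_rot: [[0.848, 0.53, -0.0], [0.53, -0.848, -0.0], [-0.0, 0.0, -1.0]]
ft_force: [1.1, -0.8, -0.3]
opening: 64.0
```

servo_tool(rows=[[0, 0, -0.3, 0, 0, 0, 64], [0, 0, -0.9, 0, 0, 0, 64], [0, 0, -1.8, 0, 0, 0, 64], [0, 0, -2.8, 0, 0, 0, 64], [-0.6, 0.6, -3.6, 0, 0, 0, 64]])

```text
time: 10.68
eef_pos: [612.8, 140.3, 301.1]
ee_rot: [[0.845, 0.535, 0.003], [0.535, -0.845, 0.003], [0.004, -0.001, -1.0]]
ft_force: [0.6, -0.3, 0.8]
opening: 64.2
```

```bash
python3 -c "
from h import *
delta(569,-292,200)"
```

```text
t 10.675 pos [612.81 140.28 301.06] units [-5.37  6.84  1.99] yaw 32.345755888765154 open 64.19806101134333 F [ 0.61 -0.32  0.8 ]
```

servo_tool(rows=[[-0.6, 0.8, 0, 0, 0, 0, 48], [-1.3, 1.7, 0, 0, 0, 0, 48], [-2.0, 2.6, 0, 0, 0, 0, 48], [-2.7, 3.5, 0, 0, 0, 0, 48], [-3.4, 4.4, 0, 0, 0, 0, 48]])

```text
time: 11.3
eef_pos: [584.7, -141.5, 299.2]
ee_rot: [[0.848, 0.53, 0.002], [0.53, -0.848, -0.0], [0.002, 0.001, -1.0]]
ft_force: [0.9, -0.4, 0.4]
opening: 48.2
```

servo_tool(rows=[[-0.7, 0.9, 0, 0, 0, 0, 48], [-1.4, 1.8, 0, 0, 0, 0, 48], [-1.97, 2.44, 0.8, 0, 0, 0, 48], [-1.97, 2.44, 1.8, 0, 0, 0, 48], [-1.97, 2.44, 1.9, 0, 0, 0, 48]])

```text
time: 11.92
eef_pos: [564.3, -294.8, 200.2]
ee_rot: [[0.848, 0.529, -0.006], [0.529, -0.848, 0.003], [-0.003, -0.005, -1.0]]
ft_force: [-0.0, 0.7, 0.5]
opening: 48.3
```

```bash
python3 -c "
from h import *
delta(569,-292,103)
o=ctrl.get_obs()
a=ctrl.snapshot('wrist'); s=ctrl.snapshot('scene')
cv2.imwrite('pics/w2.png',np.hstack([cv2.resize(a,(533,400)),cv2.resize(s[250:340,150:330],(266,133)).repeat(1,0).__class__ and cv2.copyMakeBorder(cv2.resize(s[240:340,150:330],(267,148)),0,252,0,0,0)])[:,:,::-1])"
```

```text
t 11.925 pos [ 564.29 -294.84  200.21] units [0.12 0.01 1.94] yaw 31.955268301584535 open 48.30419084613259 F [-0.01  0.68  0.49]
```

View pics/w2.png

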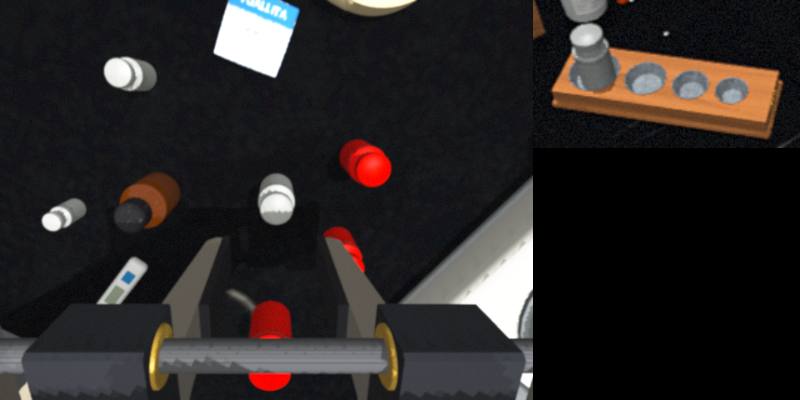

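The 500 stands upright in its recess. The steel 200 is at (277,200) ahead of the fingers. A red look-alike is near the right finger, so I check clearance numerically.

```bash
python3 - <<'E'
from h import *
import pickle
A=pickle.load(open("wA.pkl","rb"))[0]
r=onplane(cam("wrist",A),[[548,130],[517,222]],56)[:,:2]; print(r)
R=np.array([[.848,.53],[.53,-.848]])
print("rel tool x,y",(r-[569,-292])@R)
E
```

```text
[[ 628.08 -332.26]
 [ 557.35 -360.33]]
rel tool x,y [[ 28.76  65.45]
 [-46.09  51.77]]
```

servo_tool(rows=[[0.1, 0, 0.5, 0, 0, 0, 48], [0.1, 0, 1.1, 0, 0, 0, 48], [0.1, 0, 1.6, 0, 0, 0, 48], [0.1, 0, 1.85, 0, 0, 0, 48], [0.1, 0, 1.85, 0, 0, 0, 48]])

```text
time: 12.65
eef_pos: [571.2, -292.5, 111.2]
ee_rot: [[0.848, 0.531, 0.001], [0.531, -0.848, -0.0], [0.001, 0.001, -1.0]]
ft_force: [-0.2, 0.1, -0.4]
opening: 48.2
```

```bash
python3 -c "
from h import *
delta(569,-292,103)"
```

```text
t 12.65 pos [ 571.18 -292.54  111.21] units [-0.03 -0.03  0.16] yaw 32.04405592857311 open 48.19841910518294 F [-0.16  0.06 -0.41]
```

servo_tool(rows=[[-0.03, -0.03, 0.1, 0, 0, 0, 48], [-0.03, -0.03, 0.16, 0, 0, 0, 48], [-0.03, -0.03, 0.16, 0, 0, 0, 38], [-0.03, -0.03, 0.16, 0, 0, 0, 30], [-0.03, -0.03, 0.16, 0, 0, 0, 24]], grip_force=15)

```text
time: 13.28
eef_pos: [568.6, -292.6, 102.5]
ee_rot: [[0.848, 0.53, 0.001], [0.53, -0.848, -0.001], [0.0, 0.001, -1.0]]
ft_force: [1.6, -0.4, 0.1]
opening: 27.4
```

servo_tool(rows=[[0, 0, 0, 0, 0, 0, 22], [0, 0, 0, 0, 0, 0, 22]])

```text
time: 13.52
eef_pos: [568.6, -292.6, 102.5]
ee_rot: [[0.848, 0.53, 0.001], [0.53, -0.848, -0.001], [0.0, 0.001, -1.0]]
ft_force: [0.6, -1.3, 1.0]
opening: 27.4
```

servo_tool(rows=[[0, 0, -0.1, 0, 0, 0, 22], [0, 0, -0.3, 0, 0, 0, 22], [0, 0, -0.6, 0, 0, 0, 22], [0, 0, -0.6, 0, 0, 0, 22]])

```text
time: 14.02
eef_pos: [569.3, -292.7, 134.2]
ee_rot: [[0.848, 0.53, 0.003], [0.53, -0.848, -0.001], [0.002, 0.003, -1.0]]
ft_force: [-0.7, -0.4, -2.9]
opening: 27.7
```

Held (−2 N, 27.5 mm). Carrying it to its recess.

servo_tool(rows=[[0, 0, -0.6, 0, 0, 0, 22], [0, 0, -1.4, 0, 0, 0, 22], [0.2, -0.4, -2.2, 0, 0, 0, 22], [0.6, -1.0, -2.6, 0, 0, 0, 22], [1.1, -1.8, -2.6, 0, 0, 0, 22]])

```text
time: 14.65
eef_pos: [567.8, -187.1, 264.5]
ee_rot: [[0.849, 0.528, 0.004], [0.528, -0.849, -0.001], [0.003, 0.003, -1.0]]
ft_force: [0.3, 0.1, -3.5]
opening: 27.8
```

servo_tool(rows=[[0.5, -0.8, 0, 0, 0, 0, 22], [1.0, -1.6, 0, 0, 0, 0, 22], [1.6, -2.5, 0, 0, 0, 0, 22], [2.2, -3.4, 0, 0, 0, 0, 22], [2.8, -4.3, 0, 0, 0, 0, 22]])

```text
time: 15.28
eef_pos: [571.7, 71.3, 262.3]
ee_rot: [[0.848, 0.53, 0.0], [0.53, -0.848, 0.0], [0.0, 0.0, -1.0]]
ft_force: [0.2, -0.2, -2.4]
opening: 27.6
```

servo_tool(rows=[[0.4, -0.6, 0, 0, 0, 0, 22], [0.82, -1.3, 0.2, 0, 0, 0, 22], [0.82, -1.3, 0.8, 0, 0, 0, 22], [0.82, -1.3, 1.6, 0, 0, 0, 22], [0.82, -1.3, 1.6, 0, 0, 0, 22]])

```text
time: 15.9
eef_pos: [570.2, 146.0, 179.4]
ee_rot: [[0.848, 0.53, -0.007], [0.53, -0.848, -0.002], [-0.007, -0.002, -1.0]]
ft_force: [0.1, -0.5, -3.0]
opening: 27.7
```

```bash
python3 -c "
from h import *
delta(573.0,145.6,116.5)"
```

```text
t 15.9 pos [570.25 146.   179.45] units [0.05 0.04 1.26] yaw 32.005666508648495 open 27.695229521890614 F [ 0.15 -0.51 -2.99]
```

servo_tool(rows=[[0.03, 0.03, 0.3, 0, 0, 0, 22], [0.03, 0.03, 0.6, 0, 0, 0, 22], [0.03, 0.03, 0.9, 0, 0, 0, 22], [0.03, 0.03, 1.1, 0, 0, 0, 22], [0.03, 0.03, 1.1, 0, 0, 0, 22]])

```text
time: 16.52
eef_pos: [574.0, 145.9, 126.2]
ee_rot: [[0.848, 0.53, -0.002], [0.53, -0.848, -0.001], [-0.002, -0.0, -1.0]]
ft_force: [0.5, -1.0, -0.9]
opening: 27.7
```

```bash
python3 -c "
from h import *
delta(573.0,145.6,116.5)"
```

```text
t 16.525 pos [573.98 145.89 126.2 ] units [-0.02 -0.01  0.19] yaw 31.992846649797425 open 27.691454112883807 F [ 0.48 -1.   -0.95]
```

servo_tool(rows=[[-0.02, -0.01, 0.06, 0, 0, 0, 22], [-0.02, -0.01, 0.11, 0, 0, 0, 22], [-0.02, -0.01, 0.15, 0, 0, 0, 22], [-0.02, -0.01, 0.17, 0, 0, 0, 22]])

```text
time: 17.02
eef_pos: [573.4, 146.0, 118.7]
ee_rot: [[0.848, 0.53, 0.0], [0.53, -0.848, 0.0], [0.0, 0.0, -1.0]]
ft_force: [-0.8, 0.5, -2.6]
opening: 27.4
```

servo_tool(rows=[[0, 0, 0.01, 0, 0, 0, 22], [0, 0, 0.02, 0, 0, 0, 22], [0, 0, 0.02, 0, 0, 0, 22]])

```text
time: 17.4
eef_pos: [573.4, 146.0, 117.7]
ee_rot: [[0.848, 0.53, 0.0], [0.53, -0.848, -0.0], [0.0, 0.0, -1.0]]
ft_force: [-0.2, 0.2, -1.2]
opening: 27.6
```

servo_tool(rows=[[0, 0, 0.01, 0, 0, 0, 22], [0, 0, 0.02, 0, 0, 0, 22], [0, 0, 0.03, 0, 0, 0, 22], [0, 0, 0.03, 0, 0, 0, 22]])

```text
time: 17.9
eef_pos: [573.4, 146.0, 116.4]
ee_rot: [[0.848, 0.53, 0.0], [0.53, -0.848, 0.0], [0.0, 0.0, -1.0]]
ft_force: [-1.3, -0.6, 2.1]
opening: 27.5
```

Contact at the expected height. Release, rise and go to the 100.

servo_tool(rows=[[0, 0, 0, 0, 0, 0, 29], [0, 0, 0, 0, 0, 0, 34], [0, 0, 0, 0, 0, 0, 44], [0, 0, 0, 0, 0, 0, 50], [0, 0, 0, 0, 0, 0, 50]])

```text
time: 18.52
eef_pos: [573.4, 145.9, 116.2]
ee_rot: [[0.848, 0.53, 0.0], [0.53, -0.848, -0.0], [0.0, 0.0, -1.0]]
ft_force: [-0.3, 0.8, -0.4]
opening: 50.1
```

servo_tool(rows=[[0, 0, -0.3, 0, 0, 0, 50], [0, 0, -0.9, 0, 0, 0, 50], [0, 0, -1.8, 0, 0, 0, 50], [0, 0, -2.7, 0, 0, 0, 50], [-0.4, 0.8, -3.0, 0, 0, 0, 50]])

```text
time: 19.15
eef_pos: [578.6, 105.2, 270.7]
ee_rot: [[0.844, 0.536, 0.006], [0.536, -0.844, 0.004], [0.007, 0.0, -1.0]]
ft_force: [0.9, -1.0, -0.3]
opening: 50.4
```

servo_tool(rows=[[-0.5, 0.9, 0, 0, 0, 0, 42], [-1.0, 1.8, 0, 0, 0, 0, 42], [-1.5, 2.7, 0, 0, 0, 0, 42], [-2.0, 3.6, 0, 0, 0, 0, 42], [-2.5, 4.5, 0.4, 0, 0, 0, 42]])

```text
time: 19.77
eef_pos: [591.9, -157.4, 248.9]
ee_rot: [[0.848, 0.53, 0.005], [0.53, -0.848, -0.001], [0.004, 0.003, -1.0]]
ft_force: [0.4, -0.2, -0.7]
opening: 41.9
```

servo_tool(rows=[[0, 0, 0.4, 0, 0, 0, 42], [0, 0, 0.8, 0, 0, 0, 42], [0, 0, 0.8, 0, 0, 0, 42]])

```text
time: 20.15
eef_pos: [590.1, -155.5, 205.7]
ee_rot: [[0.848, 0.53, -0.002], [0.53, -0.848, 0.001], [-0.002, -0.002, -1.0]]
ft_force: [0.5, 0.8, -0.4]
opening: 41.9
```

```bash
python3 -c "
from h import *
delta(591.4,-154.6,102)
a=ctrl.snapshot('wrist'); s=ctrl.snapshot('scene')
cv2.imwrite('pics/w1.png',np.hstack([cv2.resize(a,(533,400)),cv2.copyMakeBorder(cv2.resize(s[240:340,150:330],(267,148)),0,252,0,0,0)])[:,:,::-1])"
```

```text
t 20.15 pos [ 590.06 -155.53  205.7 ] units [0.04 0.   2.07] yaw 31.983602519806258 open 41.94034030087561 F [ 0.51  0.77 -0.41]
```

View pics/w1.png

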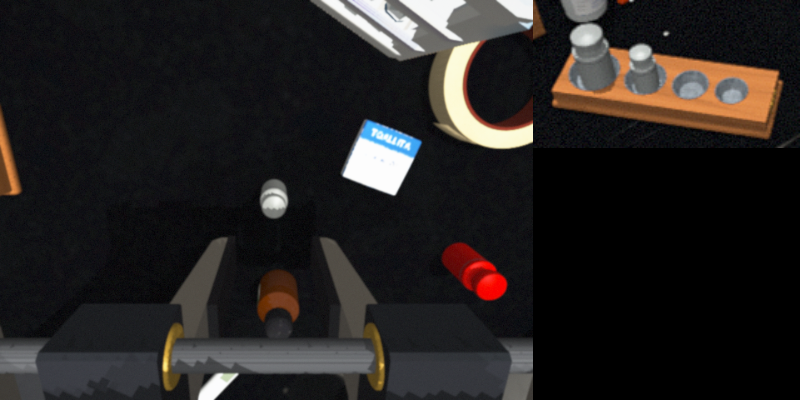

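The 200 stands in its recess. The 100 is in front of the fingers at (274,198), with the bottle and swab pack clear. Descending.

servo_tool(rows=[[0.03, 0, 0.5, 0, 0, 0, 42], [0.03, 0, 1.1, 0, 0, 0, 42], [0.03, 0, 1.6, 0, 0, 0, 42], [0.03, 0, 1.9, 0, 0, 0, 42], [0.03, 0, 1.95, 0, 0, 0, 42]])

```text
time: 20.88
eef_pos: [592.2, -154.7, 108.7]
ee_rot: [[0.848, 0.53, -0.0], [0.53, -0.848, -0.0], [-0.0, -0.0, -1.0]]
ft_force: [0.4, -0.1, 0.2]
opening: 42.7
```

servo_tool(rows=[[0, 0, 0, 0, 0, 0, 42]])

```text
time: 21.0
eef_pos: [592.7, -155.0, 109.6]
ee_rot: [[0.848, 0.53, 0.001], [0.53, -0.848, -0.0], [0.001, 0.001, -1.0]]
ft_force: [-0.2, 0.1, 0.6]
opening: 42.2
```

```bash
python3 -c "
from h import *
delta(591.4,-154.6,102)"
```

```text
t 21.0 pos [ 592.7  -154.97  109.63] units [-0.02 -0.02  0.15] yaw 31.998079921940548 open 42.1835861980505 F [-0.21  0.15  0.55]
```

servo_tool(rows=[[-0.02, -0.02, 0.1, 0, 0, 0, 42], [-0.02, -0.02, 0.15, 0, 0, 0, 42], [-0.02, -0.02, 0.15, 0, 0, 0, 32], [-0.02, -0.02, 0.15, 0, 0, 0, 25], [-0.02, -0.02, 0.15, 0, 0, 0, 19]], grip_force=10)

```text
time: 21.62
eef_pos: [590.8, -154.6, 101.3]
ee_rot: [[0.848, 0.53, 0.0], [0.53, -0.848, -0.0], [0.0, 0.0, -1.0]]
ft_force: [0.5, -0.6, 0.1]
opening: 21.5
```

servo_tool(rows=[[0, 0, 0, 0, 0, 0, 17], [0, 0, 0, 0, 0, 0, 17]])

```text
time: 21.88
eef_pos: [590.8, -154.6, 101.3]
ee_rot: [[0.848, 0.53, 0.0], [0.53, -0.848, -0.0], [0.0, 0.0, -1.0]]
ft_force: [-0.3, -0.2, 0.7]
opening: 21.7
```

servo_tool(rows=[[0, 0, -0.1, 0, 0, 0, 17], [0, 0, -0.3, 0, 0, 0, 17], [0, 0, -0.6, 0, 0, 0, 17], [0, 0, -0.6, 0, 0, 0, 17]])

```text
time: 22.38
eef_pos: [591.7, -154.7, 133.1]
ee_rot: [[0.848, 0.53, 0.003], [0.53, -0.848, -0.001], [0.003, 0.002, -1.0]]
ft_force: [0.3, -0.4, -1.0]
opening: 21.9
```

servo_tool(rows=[[0, 0, -0.6, 0, 0, 0, 17], [0, 0, -1.4, 0, 0, 0, 17], [0.1, -0.4, -2.2, 0, 0, 0, 17], [0.4, -1.1, -2.4, 0, 0, 0, 17], [0.7, -2.0, -2.4, 0, 0, 0, 17]])

```text
time: 23.0
eef_pos: [567.8, -50.9, 252.7]
ee_rot: [[0.849, 0.528, 0.003], [0.528, -0.849, -0.0], [0.003, 0.002, -1.0]]
ft_force: [0.2, -0.0, -1.9]
opening: 21.9
```

servo_tool(rows=[[0.3, -0.9, 0, 0, 0, 0, 17], [0.6, -1.8, 0, 0, 0, 0, 17], [0.9, -2.7, 0, 0, 0, 0, 17], [1.15, -3.27, 0.5, 0, 0, 0, 17], [1.15, -3.27, 1.3, 0, 0, 0, 17]])

```text
time: 23.62
eef_pos: [529.7, 121.7, 186.8]
ee_rot: [[0.845, 0.534, 0.004], [0.534, -0.845, 0.003], [0.004, -0.0, -1.0]]
ft_force: [0.4, -0.1, -1.5]
opening: 21.8
```

servo_tool(rows=[[0, 0, 0.1, 0, 0, 0, 17], [0, 0, 0.1, 0, 0, 0, 17]])

```text
time: 23.88
eef_pos: [529.9, 117.4, 181.6]
ee_rot: [[0.849, 0.529, 0.0], [0.529, -0.849, -0.0], [0.0, 0.0, -1.0]]
ft_force: [0.0, 0.8, -1.9]
opening: 21.6
```

```bash
python3 -c "
from h import *
delta(530.2,117.8,115.3)"
```

```text
t 23.875 pos [529.9  117.43 181.65] units [ 0.01 -0.    1.33] yaw 31.93822052177339 open 21.571479117844664 F [ 0.02  0.8  -1.86]
```

servo_tool(rows=[[0, 0, 0.3, 0, 0, 0, 17], [0, 0, 0.6, 0, 0, 0, 17], [0, 0, 0.9, 0, 0, 0, 17], [0, 0, 1.1, 0, 0, 0, 17], [0, 0, 1.15, 0, 0, 0, 17]])

```text
time: 24.5
eef_pos: [529.1, 117.8, 122.6]
ee_rot: [[0.848, 0.53, -0.002], [0.53, -0.848, -0.001], [-0.002, -0.0, -1.0]]
ft_force: [-0.8, -0.5, -0.8]
opening: 21.7
```

servo_tool(rows=[[0, 0, 0, 0, 0, 0, 17]])

```text
time: 24.62
eef_pos: [529.6, 118.0, 123.6]
ee_rot: [[0.848, 0.53, -0.0], [0.53, -0.848, -0.0], [-0.0, 0.0, -1.0]]
ft_force: [-0.2, 0.0, -1.0]
opening: 21.7
```

```bash
python3 -c "
from h import *
delta(530.2,117.8,115.3)"
```

```text
t 24.625 pos [529.62 117.97 123.59] units [0.01 0.01 0.17] yaw 31.992693888896316 open 21.69122753868013 F [-0.17  0.01 -0.99]
```

servo_tool(rows=[[0.01, 0.01, 0.05, 0, 0, 0, 17], [0.01, 0.01, 0.1, 0, 0, 0, 17], [0.01, 0.01, 0.13, 0, 0, 0, 17], [0.01, 0.01, 0.15, 0, 0, 0, 17], [0.01, 0.01, 0.16, 0, 0, 0, 17]])

```text
time: 25.25
eef_pos: [530.2, 117.8, 115.7]
ee_rot: [[0.848, 0.53, 0.0], [0.53, -0.848, -0.0], [0.0, 0.0, -1.0]]
ft_force: [-0.5, 0.9, -1.8]
opening: 21.6
```

servo_tool(rows=[[0, 0, 0.01, 0, 0, 0, 17], [0, 0, 0.01, 0, 0, 0, 17]])

```text
time: 25.5
eef_pos: [530.3, 117.8, 115.3]
ee_rot: [[0.848, 0.53, 0.0], [0.53, -0.848, 0.0], [0.0, 0.0, -1.0]]
ft_force: [-0.3, -0.2, -0.4]
opening: 21.6
```

servo_tool(rows=[[0, 0, 0.01, 0, 0, 0, 17], [0, 0, 0.01, 0, 0, 0, 17]])

```text
time: 25.75
eef_pos: [530.3, 117.8, 115.2]
ee_rot: [[0.848, 0.53, 0.0], [0.53, -0.848, 0.0], [0.0, 0.0, -1.0]]
ft_force: [-1.8, -0.8, 5.5]
opening: 21.8
```

Seated (+5.5 N at the expected height). Release and go to the 50.

servo_tool(rows=[[0, 0, 0, 0, 0, 0, 24], [0, 0, 0, 0, 0, 0, 30], [0, 0, 0, 0, 0, 0, 40], [0, 0, 0, 0, 0, 0, 44], [0, 0, 0, 0, 0, 0, 44]])

```text
time: 26.38
eef_pos: [530.2, 117.8, 114.6]
ee_rot: [[0.848, 0.53, -0.0], [0.53, -0.848, -0.0], [-0.0, 0.0, -1.0]]
ft_force: [-1.2, 0.1, -0.3]
opening: 44.1
```

servo_tool(rows=[[0, 0, -0.3, 0, 0, 0, 44], [0, 0, -0.9, 0, 0, 0, 44], [0, 0, -1.8, 0, 0, 0, 44], [-0.2, 0.2, -2.6, 0, 0, 0, 44], [-0.9, 0.8, -2.7, 0, 0, 0, 44]])

```text
time: 27.0
eef_pos: [515.2, 61.8, 253.9]
ee_rot: [[0.846, 0.534, 0.008], [0.534, -0.846, 0.002], [0.008, 0.002, -1.0]]
ft_force: [-0.9, -0.9, 0.4]
opening: 44.1
```

servo_tool(rows=[[-0.7, 0.7, 0, 0, 0, 0, 38], [-1.4, 1.4, 0, 0, 0, 0, 38], [-2.1, 2.1, 0, 0, 0, 0, 38], [-2.8, 2.7, 0, 0, 0, 0, 38], [-3.14, 3.02, 0.7, 0, 0, 0, 38]])

```text
time: 27.62
eef_pos: [461.0, -154.2, 217.5]
ee_rot: [[0.85, 0.527, 0.007], [0.527, -0.85, -0.002], [0.005, 0.005, -1.0]]
ft_force: [0.7, 0.3, -0.5]
opening: 38.1
```

servo_tool(rows=[[0, 0, 0.2, 0, 0, 0, 38], [0, 0, 0.2, 0, 0, 0, 38]])

```text
time: 27.88
eef_pos: [460.3, -150.1, 204.8]
ee_rot: [[0.848, 0.531, -0.001], [0.531, -0.848, 0.001], [-0.0, -0.001, -1.0]]
ft_force: [0.3, 1.5, -0.2]
opening: 37.8
```

```bash
python3 -c "
from h import *
delta(460.2,-151.4,101.5)
a=ctrl.snapshot('wrist'); s=ctrl.snapshot('scene')
cv2.imwrite('pics/w0.png',np.hstack([cv2.resize(a,(533,400)),cv2.copyMakeBorder(cv2.resize(s[240:340,150:330],(267,148)),0,252,0,0,0)])[:,:,::-1])"
```

```text
t 27.875 pos [ 460.32 -150.13  204.8 ] units [-0.02  0.02  2.07] yaw 32.05794708523154 open 37.80602293201201 F [ 0.34  1.5  -0.23]
```

View pics/w0.png

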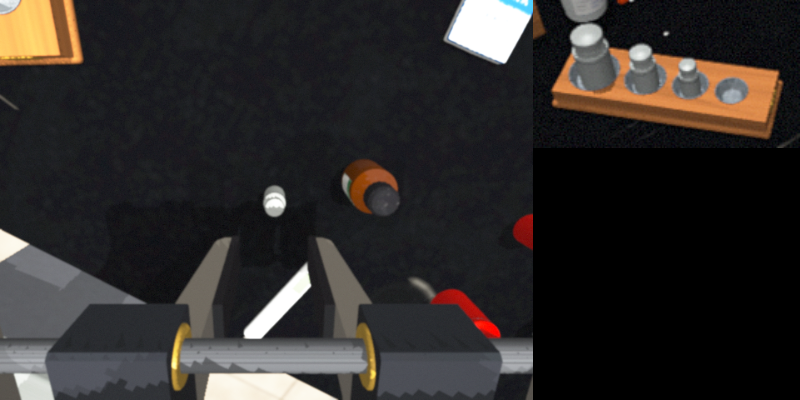

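The 100 stands in its recess. The 50 is at (274,200) and the bottle is well clear of the finger. Descend and grip.

servo_tool(rows=[[-0.02, 0.01, 0.5, 0, 0, 0, 38], [-0.02, 0.01, 1.1, 0, 0, 0, 38], [-0.02, 0.01, 1.6, 0, 0, 0, 38], [-0.02, 0.01, 1.9, 0, 0, 0, 38], [-0.02, 0.01, 1.95, 0, 0, 0, 38]])

```text
time: 28.6
eef_pos: [459.8, -151.6, 107.0]
ee_rot: [[0.848, 0.531, -0.0], [0.531, -0.848, 0.0], [-0.0, -0.0, -1.0]]
ft_force: [-0.5, 0.9, 0.3]
opening: 37.7
```

servo_tool(rows=[[0, 0, 0, 0, 0, 0, 38]])

```text
time: 28.72
eef_pos: [460.1, -152.1, 107.8]
ee_rot: [[0.848, 0.53, 0.001], [0.53, -0.848, -0.0], [0.001, 0.001, -1.0]]
ft_force: [-0.0, -0.1, 0.5]
opening: 38.1
```

```bash
python3 -c "
from h import *
delta(460.2,-151.4,101.7)"
```

```text
t 28.725 pos [ 460.13 -152.09  107.84] units [ 0.01 -0.01  0.12] yaw 32.019630537505435 open 38.053897403514284 F [-0.03 -0.14  0.48]
```

servo_tool(rows=[[0.01, -0.01, 0.07, 0, 0, 0, 38], [0.01, -0.01, 0.11, 0, 0, 0, 38], [0.01, -0.01, 0.11, 0, 0, 0, 28], [0.01, -0.01, 0.11, 0, 0, 0, 21], [0.01, -0.01, 0.11, 0, 0, 0, 15]], grip_force=8)

```text
time: 29.35
eef_pos: [459.7, -151.5, 101.8]
ee_rot: [[0.848, 0.53, 0.0], [0.53, -0.848, -0.0], [0.0, 0.0, -1.0]]
ft_force: [-0.2, 0.3, 1.0]
opening: 17.6
```

servo_tool(rows=[[0, 0, 0, 0, 0, 0, 13], [0, 0, 0, 0, 0, 0, 13]])

```text
time: 29.6
eef_pos: [459.7, -151.5, 101.8]
ee_rot: [[0.848, 0.53, 0.0], [0.53, -0.848, -0.0], [0.0, 0.0, -1.0]]
ft_force: [-0.2, -0.3, 1.5]
opening: 17.6
```

servo_tool(rows=[[0, 0, -0.1, 0, 0, 0, 13], [0, 0, -0.3, 0, 0, 0, 13], [0, 0, -0.6, 0, 0, 0, 13], [0, 0, -0.6, 0, 0, 0, 13]])

```text
time: 30.1
eef_pos: [460.6, -151.7, 133.3]
ee_rot: [[0.848, 0.53, 0.003], [0.53, -0.848, -0.001], [0.002, 0.002, -1.0]]
ft_force: [0.1, -0.4, -0.7]
opening: 17.8
```

```bash
python3 -c "
from h import *
delta(492.1,92.8,180)
a=ctrl.snapshot('wrist'); s=ctrl.snapshot('side')
cv2.imwrite('pics/g0.png',np.hstack([cv2.resize(a[150:450,180:480],(400,400)),cv2.resize(s[230:330,270:370],(400,400))])[:,:,::-1])"
```

```text
t 30.1 pos [ 460.64 -151.69  133.31] units [ 3.13 -3.81 -0.94] yaw 31.99718538318449 open 17.761239495197007 F [ 0.13 -0.36 -0.74]
```

View pics/g0.png

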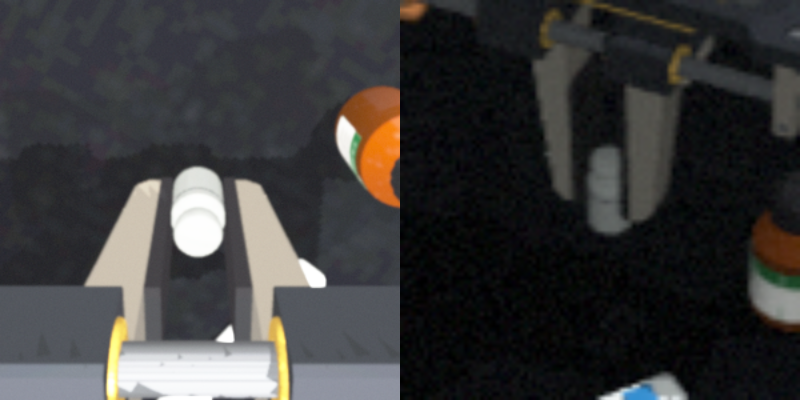

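The 50 is held upright between the pads. Carrying it.

servo_tool(rows=[[0, 0, -0.6, 0, 0, 0, 13], [0, 0, -1.3, 0, 0, 0, 13], [0.3, -0.4, -2.0, 0, 0, 0, 13], [0.8, -1.0, -2.2, 0, 0, 0, 13], [1.4, -1.7, -2.2, 0, 0, 0, 13]])

```text
time: 30.82
eef_pos: [474.4, -41.7, 242.6]
ee_rot: [[0.849, 0.528, 0.002], [0.528, -0.849, -0.0], [0.002, 0.001, -1.0]]
ft_force: [-0.3, -0.4, -1.5]
opening: 17.7
```

servo_tool(rows=[[0.6, -0.7, 0, 0, 0, 0, 13], [1.2, -1.4, 0, 0, 0, 0, 13], [1.73, -2.11, 0.2, 0, 0, 0, 13], [1.73, -2.11, 0.7, 0, 0, 0, 13], [1.73, -2.11, 1.2, 0, 0, 0, 13]])

```text
time: 31.45
eef_pos: [491.2, 93.8, 180.7]
ee_rot: [[0.847, 0.531, -0.0], [0.531, -0.847, -0.0], [-0.0, -0.0, -1.0]]
ft_force: [0.2, 0.6, -0.8]
opening: 17.4
```

servo_tool(rows=[[0, 0, 0.1, 0, 0, 0, 13], [0, 0, 0.1, 0, 0, 0, 13]])

```text
time: 31.7
eef_pos: [491.5, 92.9, 176.7]
ee_rot: [[0.848, 0.53, -0.0], [0.53, -0.848, -0.0], [-0.001, -0.0, -1.0]]
ft_force: [0.4, -0.4, -0.5]
opening: 17.5
```

```bash
python3 -c "
from h import *
delta(491.8,92.7,115.8)"
```

```text
t 31.7 pos [491.51  92.87 176.67] units [0.   0.01 1.22] yaw 31.977927099288895 open 17.491910842689016 F [ 0.36 -0.38 -0.53]
```

servo_tool(rows=[[0, 0, 0.3, 0, 0, 0, 13], [0, 0, 0.6, 0, 0, 0, 13], [0, 0, 0.85, 0, 0, 0, 13], [0, 0, 1.0, 0, 0, 0, 13], [0, 0, 1.05, 0, 0, 0, 13]])

```text
time: 32.33
eef_pos: [491.2, 92.9, 123.5]
ee_rot: [[0.848, 0.53, -0.001], [0.53, -0.848, -0.0], [-0.001, -0.0, -1.0]]
ft_force: [-0.6, -0.2, -1.2]
opening: 17.2
```

servo_tool(rows=[[0, 0, 0, 0, 0, 0, 13]])

```text
time: 32.45
eef_pos: [491.5, 93.0, 124.1]
ee_rot: [[0.848, 0.53, 0.0], [0.53, -0.848, -0.0], [-0.0, 0.0, -1.0]]
ft_force: [-0.5, 0.2, -0.1]
opening: 17.9
```

```bash
python3 -c "
from h import *
delta(491.8,92.7,115.8)"
```

```text
t 32.45 pos [491.54  93.01 124.13] units [0.   0.01 0.17] yaw 31.996122441591048 open 17.917028708977014 F [-0.52  0.15 -0.12]
```

servo_tool(rows=[[0, 0.01, 0.05, 0, 0, 0, 13], [0, 0.01, 0.1, 0, 0, 0, 13], [0, 0.01, 0.13, 0, 0, 0, 13], [0, 0.01, 0.15, 0, 0, 0, 13], [0, 0.01, 0.16, 0, 0, 0, 13]])

```text
time: 33.08
eef_pos: [491.7, 92.6, 116.1]
ee_rot: [[0.848, 0.53, -0.0], [0.53, -0.848, -0.0], [-0.0, 0.0, -1.0]]
ft_force: [-0.3, -0.3, 0.5]
opening: 17.3
```

servo_tool(rows=[[0, 0, 0.01, 0, 0, 0, 13], [0, 0, 0.01, 0, 0, 0, 13]])

```text
time: 33.33
eef_pos: [491.8, 92.6, 115.8]
ee_rot: [[0.848, 0.53, 0.0], [0.53, -0.848, 0.0], [0.0, 0.0, -1.0]]
ft_force: [0.6, 0.4, -0.1]
opening: 17.7
```

servo_tool(rows=[[0, 0, 0.01, 0, 0, 0, 13], [0, 0, 0.01, 0, 0, 0, 13]])

```text
time: 33.58
eef_pos: [491.9, 92.7, 115.7]
ee_rot: [[0.848, 0.53, 0.0], [0.53, -0.848, 0.0], [0.0, -0.0, -1.0]]
ft_force: [-1.6, -0.8, 6.1]
opening: 17.2
```

Seated (+6 N). Release, rise and back off for a final check.

servo_tool(rows=[[0, 0, 0, 0, 0, 0, 19], [0, 0, 0, 0, 0, 0, 25], [0, 0, 0, 0, 0, 0, 34], [0, 0, 0, 0, 0, 0, 40], [0, 0, 0, 0, 0, 0, 40]])

```text
time: 34.2
eef_pos: [491.7, 92.6, 115.1]
ee_rot: [[0.848, 0.53, 0.0], [0.53, -0.848, -0.0], [-0.0, 0.0, -1.0]]
ft_force: [-0.4, -0.8, -0.3]
opening: 39.9
```

servo_tool(rows=[[0, 0, -0.3, 0, 0, 0, 40], [0, 0, -0.9, 0, 0, 0, 40], [0, 0, -1.8, 0, 0, 0, 40], [0, 0, -2.7, 0, 0, 0, 40], [-0.2, 0, -3.5, 0, 0, 0, 40]])

```text
time: 34.83
eef_pos: [483.5, 87.5, 293.1]
ee_rot: [[0.848, 0.53, 0.002], [0.53, -0.848, 0.001], [0.002, 0.001, -1.0]]
ft_force: [0.5, -0.1, -0.4]
opening: 40.0
```

servo_tool(rows=[[-0.5, 0, 0, 0, 0, 0, 40], [-0.5, 0, 0, 0, 0, 0, 40], [-0.5, 0, 0, 0, 0, 0, 40]])

```text
time: 35.2
eef_pos: [462.4, 74.3, 290.6]
ee_rot: [[0.848, 0.53, 0.001], [0.53, -0.848, 0.0], [0.001, 0.0, -1.0]]
ft_force: [-0.2, -0.0, 0.8]
opening: 39.8
```

```bash
python3 -c "
from h import *
s,d,w=ctrl.snapshot('scene'),ctrl.snapshot('side'),ctrl.snapshot('wrist')
print(ctrl.get_obs()['time'])
a=cv2.resize(s[130:340,150:490],(400,247),interpolation=3); b=cv2.resize(s[250:340,150:330],(400,200),interpolation=3)
c=cv2.resize(w[0:300,200:440],(358,447),interpolation=3)
cv2.imwrite('pics/fin.png',np.hstack([np.vstack([a,b]),c])[:,:,::-1])"
```

```text
35.35
```

View pics/fin.png

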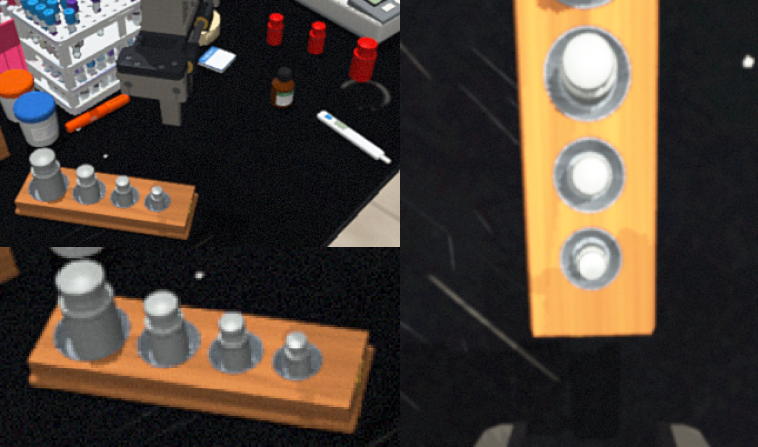

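The final picture shows all four weights upright and down in their own recesses in size order. The bottle and the three reds are unmoved and the arm is clear.

```bash
python3 -c "
from bench import ctrl
print(ctrl.hand_in())"
```

```text
the job is handed in; nothing more can be done
None
```

All four check weights are back in the block, each in its own recess with the largest at the large end. I handed the job in at about 35 s of the 109 s allowed; hand-in gives no verdict.

- **Seating:** each weight touched the recess floor within about 0.5 mm of the height worked out beforehand. The contact force was about 4–7 N before I let go.
- **Final pictures:** all four stand upright and centred in their recesses. The bottle and the three red look-alikes appear unmoved, and the arm is clear of everything.
- **Measurements:** the recess positions matched the given spacing to 0.2 mm. Two weight tops measured about 2 mm lower than the sizes given (the 500 and the 200), which is within the camera calibration.
- **Failed checks:** none of my checks failed.

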